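# Key the holding post into the banding wheel

### The job

Take the orange flat-sided holding post out of the wooden storage block and fit it to the banding wheel: feel for the hidden slot by turning the post lightly in the hub until its tongue drops in and its blue flange sits flush. Only once it is fully home, turn the wheel with it so that the post's flats line up with the white index line on the green foot; press gently, let go, and leave the other things on the bench where they are.

Things in the scene. Friction and masses are not known exactly. Their poses are not given: they have to be found in the camera images.
- post_grip (a point): holding post (0.35 kg), in either hole of the block. Sizes in mm. From top: orange grip 40 (x) x 16 (y) x 46 tall; blue flange 68 across, 8 thick; steel shank 34 across, 20 long, foot tapered; steel tongue 30 (x) x 8 (y) x 10 tall. Point: grip's centre: 23 below its top, 31 above the flange's underside, 61 above the tongue's end. x runs along flats and tongue, z up; half a turn fits too
- hub_mouth (a point): centre of the mouth of the wheel's hub, 70 mm above the table, on the wheel's upright axis. Fixed to the foot, it does not turn: x along the white index line, z up. Hub 60 mm across; round bore 36 across, 20 deep; in its floor a slot 10 wide, 11.5 deep right across. Fully home, flange on hub, post_grip is 31 above this point; with the tongue on the bore's floor, 41
- stand: green foot of the banding wheel, 184 mm across, 26 high, white index stripes along its x; origin under its centre. The wheel (116 across, with hub) turns about z under a 0.12 N m brake drag and stays put. Its slot starts 30 to 85 degrees anticlockwise (from above) of the index line. Up to about 6 N the tongue slides on the bore's floor, much more drags the wheel along; over 60 N harms it
- rack: the wooden storage block, fixed, 100 (x) x 200 (y) x 45 mm high, origin at the centre of its underside; two blind holes 43 mm across and 36 mm deep at y = -50 and +50 mm. The post and the cone hang in them with their flanges on the block's top.
- cone: bystander: aluminium cone chuck in the block's other hole, flange 68 mm across, its tip 36 mm above the block; origin 30 mm below the block's top.
- flask_painted: bystander: white and blue flask 90 mm across, 112 mm tall, origin at its underside.
- flask_bisque: bystander: unglazed flask 90 mm across, 112 mm tall, origin at its underside.
- bowl: bystander: blue bowl 120 mm across, 50 mm tall, origin at its underside.
- brush_jar: bystander: amber jar 72 mm across and 90 mm tall with brushes up to 200 mm high; fixed, origin at its underside.
- test_tile: bystander: loose glaze test tile 70 x 70 x 8 mm, origin at its underside.
- brush: bystander: loose flat brush 190 mm long, lying at the robot's right.

How it is judged (in metres and radians):
On the way:
1. the post is fully home, tongue in the slot and flange on the hub, before the wheel is turned (the flats still over 14 degrees off the index line) (horizontal distance between post_grip and hub_mouth below 0.005 m and z of post_grip in the frame of hub_mouth below 0.0345 m and angle between post_grip's own z axis and vertical below 0.08 rad and angle between the x axis of post_grip and the x axis of hub_mouth, either way round above 0.25 rad), for 0.2 s.
At the end, for the whole second after the job is handed in: The post stands upright in the hub (within 0.08 rad), centred within 5 mm, its flange on the hub within 3.5 mm, its flats along the index line within 8 degrees (0.14 rad, either way round), and it has been let go (horizontal distance between post_grip and hub_mouth below 0.005 m and z of post_grip in the frame of hub_mouth below 0.0345 m and angle between post_grip's own z axis and vertical below 0.08 rad and angle between the x axis of post_grip and the x axis of hub_mouth, either way round below 0.14 rad); the robot touches nothing.
It fails at once if the banding wheel is pushed with more than 60 N (contact force between stand and anything else above 60 N).
It fails at once if a bystander is moved by more than 30 mm or a flask tipped (distance of any of cone, flask_painted, flask_bisque, bowl, test_tile, brush from where it was at the start of the episode above 0.03 m or angle between any of flask_painted, flask_bisque's own z axis and vertical above 0.5 rad).
It also fails if it takes over 67 s, if anything falls off the work surface, if the arm or the gripper's body presses on something with over 40 N, if the wrist force passes 120 N, or if a joint passes its speed limit or range.

### The arm

A 6-joint arm with a two-finger parallel gripper is mounted at the origin on the work surface. World frame = base frame: x ahead of the robot, y to its left, z up, the work surface at z = 0. Lengths are in m, angles in degrees, forces in N, time in s.
With the tool pointing down it reaches from about 0.4 to 0.825 m from the base axis. Payload 7 kg.
Tool frame: the origin (TCP) lies on the centre line of the jaws, within the pads' length; the fingertips stand 17 mm ahead of it and the grasp point (between the pads) lies 2 mm behind it; y points along the fingers, z is the direction in which the jaws open and shut, and the axes are right-handed (so a half turn about y gives the same grasp; the last joint's range is limited). The gripper opens to 88 mm and grips with 3 to 60 N. Pads are 19 mm wide; open, the fingers measure 130 mm over their backs; the gripper's body (78 mm by 193 mm) begins 47 mm behind the grasp point.
Start: joints at [-48.295, 20.546, 0.682, 0, -70.136, -16.507], TCP at [0.287, -0.611, 0.244] pointing down, gripper open.
Joint ranges: [-176.03, 176.03], [-82.01, 121.73], [-58.28, 71.71], [-173.87, 95.51], [-174.79, -0.11], [-173.66, 173.66]. Speed limits (degrees/s): [136.94, 136.94, 172.46, 180, 180, 180].

### API

Orientations are given as [roll, pitch, yaw] about the fixed x, y, z axes, in that order (R = Rz(yaw) Ry(pitch) Rx(roll)).
In Python, from plant import r, capture, camera_info gives the robot as it stands. The module is installed in compiled form; this text tells all that it offers.
- The arm moves only by the tool apply_moves, never from a script. Its argument "deltas" is a list of rows, each an object of numbers: "tx", "ty", "tz": the shift along the tool's x, y, z in m; "turn": the turn about the tool's y in rad; "gripper": the finger opening in m, from 0 to 0.0876. A call has 1 to 5 rows; each row is the pose to reach, as a shift and turn from the pose commanded when the call began, along the tool's axes at that moment; what a row does not reach only later rows make up. A row lasts 1/10 s, in which the tool goes at most 50 mm and 8.59 degrees, less where a joint would pass 70% of its speed; a pose out of reach is approached as far as the arm can. A call with a gripper value outside its range is refused whole. The fingers move at their own pace and stop on an object; "newtons" is the grip in N (left out, the last holds). Time passes only in rows, so rows that repeat a pose let the fingers close. It gives the time, the measured TCP pose, the force and the opening at its end, in the units of the state.
- r.get_state(): the state, without advancing time (a new reading comes with each control period).
- capture(name): name is "side" or "top" or "wrist"; returns (picture, depth): 420x560x3 uint8, red, green, blue; 420x560 float32, m along the optical axis (not along the pixel's ray), 0 where there is no reading.
- camera_info(name): a dict with "K" (3x3 intrinsics, pixels), "eye" and "orientation" of the camera in the world; the wrist camera has in their place "tool_from_camera" (4x4, takes a point from camera to tool coordinates, whose origin is the TCP and whose axes are the tool frame's). Camera axes: x right, y up, looking along -z (the intrinsics and any distortion apply to the point x, -y, -z); pixel columns grow to the right and rows downward; lengths in m; the calibration is good to about 2 mm. A picture is of the moment at which its call begins: read the wrist's pose just before it. camera_info takes no time and is no camera call.
- r.close_job(): hands the job in, once; it reports no verdict.
The state is a dict: "time_s": time; "joints": joint angles; "qd": joint speeds; "joint_torque": joint torques, N m; "tcp_pos": TCP position; "eef_rot": TCP orientation; "contact_force": force on the tool from outside, world axes, zero at the start; "moment": the same for the moment, N m; "gripper_width": finger opening in m.
Only numpy, scipy, OpenCV 4.12 (cv2) and the standard library are available. Lean on these libraries where they do the work, as an engineer would, in place of code of your own. Each camera call takes 0.05 s, during which the arm holds its last target.

## Working session

There is one attempt and no reset: what is moved stays moved. The work goes in short steps, Python scripts to look and compute and a tool call to move; the robot and the scene stay as the last step left them, time stands still between calls to the robot, and variables do not carry over. Pictures are saved under pics/ and viewed, and the job is handed in when it is done.

Besides the shell and the picture viewer there is one more tool, called after "Request:" as a command line: name --argument value ..., lists and objects as JSON in quotes. apply_moves: Moves the arm, as the interface text tells. Its arguments: {"type":"object","properties":{"deltas":{"type":"array","items":{"type":"object","properties":{"tx":{"type":"number"},"ty":{"type":"number"},"tz":{"type":"number"},"turn":{"type":"number"},"gripper":{"type":"number"}}}},"newtons":{"type":"number"}},"required":["deltas"]}

```bash
mkdir -p pics; python3 - <<'E'
from plant import r,capture,camera_info
import cv2,numpy as np
s=r.get_state()
for k,v in s.items(): print(k,np.round(v,4).tolist())
for n in ["side","top","wrist"]:
    p,d=capture(n); cv2.imwrite(f"pics/{n}0.png",p[:,:,::-1]); np.savez(f"{n}0.npz",p=p,d=d)
    print(n,camera_info(n))
E
```

```text
time_s 0.0
joints [-48.2962, 20.589, 0.6326, -0.0192, -70.1368, -16.5049]
qd [0.0653, -0.0204, -0.0773, -0.0267, -0.0507, -0.0735]
joint_torque [0.0005, -58.2714, 29.3065, 6.9975, 0.0069, -0.0002]
tcp_pos [0.2871, -0.6104, 0.2426]
eef_rot [-89.9055, 0.0091, 25.1923]
contact_force [0.0279, -0.8678, -0.3741]
moment [-0.0111, 0.037, -0.0293]
gripper_width 0.0876
side {'K': array([[460.91074764,   0.        , 272.08692132],
       [  0.        , 460.91074764, 205.91269002],
       [  0.        ,   0.        ,   1.        ]]), 'eye': array([0.48932462, 0.98554857, 0.85693621]), 'orientation': array([  52.19180247,    0.45614365, -174.72212332])}
top {'K': array([[524.86914527,   0.        , 278.41623125],
       [  0.        , 524.86914527, 200.91074924],
       [  0.        ,   0.        ,   1.        ]]), 'eye': array([ 0.34208547, -0.00836569,  1.67137623]), 'orientation': array([  8.8771422 ,  -0.45499635, -89.0056321 ])}
wrist {'K': array([[307.00205192,   0.        , 277.6123947 ],
       [  0.        , 307.00205192, 209.39467131],
       [  0.        ,   0.        ,   1.        ]]), 'tool_from_camera': array([[-1.58450431e-03, -9.64360681e-01, -2.64586404e-01,
        -7.09042277e-02],
       [-2.22511718e-04,  2.64587070e-01, -9.64361775e-01,
        -1.41335874e-01],
       [ 9.99998720e-01, -1.46916181e-03, -6.33820903e-04,
         1.60552654e-04],
       [ 0.00000000e+00,  0.00000000e+00,  0.00000000e+00,
         1.00000000e+00]])}
```

View pics/top0.png

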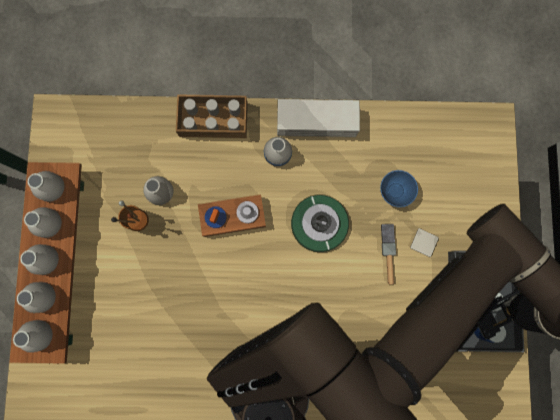

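View pics/side0.png

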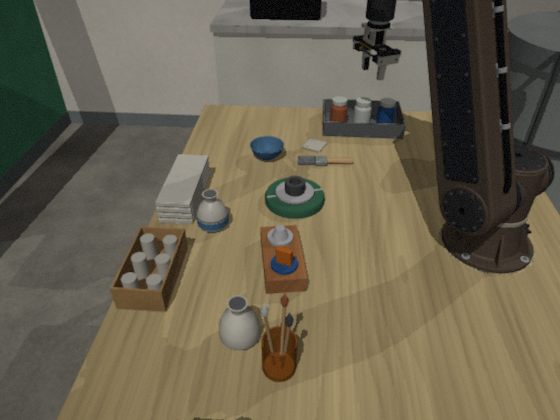

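View pics/wrist0.png

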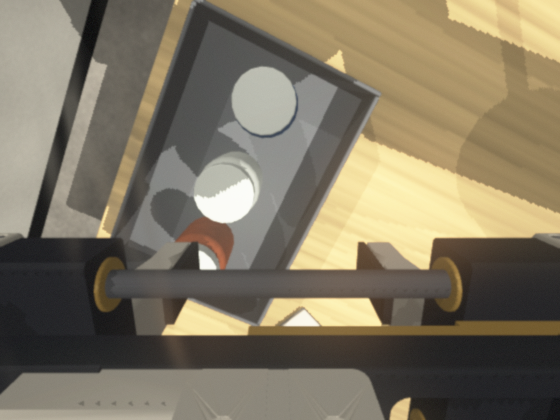

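```bash
cat > h.py <<'E'
import numpy as np,cv2
from scipy.spatial.transform import Rotation as Ro
from plant import r,capture,camera_info
def cloud(name,d,pose=None):
    ci=camera_info(name);K=ci["K"]
    v,u=np.mgrid[:d.shape[0],:d.shape[1]]
    P=np.stack([(u-K[0,2])/K[0,0]*d,-(v-K[1,2])/K[1,1]*d,-d],-1)
    if name=="wrist":
        T=ci["tool_from_camera"];P=P@T[:3,:3].T+T[:3,3]
        R=Ro.from_euler('xyz',pose[1],degrees=True).as_matrix();return P@R.T+np.array(pose[0])
    R=Ro.from_euler('xyz',ci["orientation"],degrees=True).as_matrix()
    return P@R.T+ci["eye"]
def load(n,f):
    z=np.load(f);return z["p"],cloud(n,z["d"]),z["d"]
E
python3 - <<'E'
from h import *
for n in ["top","side"]:
    p,P,d=load(n,n+"0.npz")
    hsv=cv2.cvtColor(p,cv2.COLOR_RGB2HSV)
    h,s,v=[hsv[...,i].astype(int) for i in range(3)]
    ok=d>0
    z=P[...,2]
    def rep(t,m):
        q=P[m]; 
        if len(q)<4: print(n,t,len(q));return
        c,w,a=cv2.minAreaRect(q[:,:2].astype(np.float32)*1000) 
        print(n,t,len(q),"mean",q.mean(0).round(4),"med",np.median(q,0).round(4),"rect",np.round(c,1),np.round(w,1),round(a,1))
    # table height
    x,y=P[...,0],P[...,1]
    near=(y>-.2)&(y<.45)&(x>.3)&(x<.8)&ok
    print(n,"table z",np.median(z[near&(abs(z)<.015)]))
    rep("block top",near&(abs(z-.045)<.005)&(y>.08)&(y<.38)&(x>.35)&(x<.7))
    rep("orange hi",near&(z>.075)&(z<.12)&(h<18)&(s>150)&(y>.08)&(y<.33))
    rep("orangetop",near&(z>.093)&(z<.105)&(h<22)&(s>120)&(y>.08)&(y<.33))
    rep("blue flange",near&(abs(z-.053)<.006)&(h>100)&(h<130)&(s>100)&(y>.08)&(y<.33))
    rep("green",near&(abs(z-.026)<.005)&(h>55)&(h<95)&(s>80))
    rep("hub",near&(abs(z-.07)<.005)&(y<.08)&(y>-.1))
    rep("wheelplate",near&(z>.03)&(z<.06)&(y<.08)&(y>-.15)&(s<60))
    rep("whitestripe",near&(abs(z-.026)<.006)&(y<.15)&(y>-.15)&(s<60)&(v>140))
E
python3 - <<'E'
import cv2
a=cv2.imread('pics/top0.png')[170:270,180:370];b=cv2.imread('pics/side0.png')[160:310,220:350]
cv2.imwrite('pics/c1.png',cv2.resize(a,None,fx=4,fy=4,interpolation=2));cv2.imwrite('pics/c2.png',cv2.resize(b,None,fx=4,fy=4,interpolation=2))
E
```

```text
top table z 0.0009612183208413949
top block top 877 mean [0.5505 0.1648 0.0454] med [0.5501 0.1483 0.0456] rect [568.3 235.3] [323.7 147.7] 77.5
top orange hi 74 mean [0.5403 0.1774 0.0973] med [0.5409 0.1769 0.0987] rect [541.3 178.3] [15.1 37.3] 71.2
top orangetop 55 mean [0.5421 0.1786 0.0989] med [0.5413 0.1794 0.0989] rect [541.8 178.4] [15.3 37.5] 73.7
top blue flange 188 mean [0.539  0.1779 0.0538] med [0.5381 0.1744 0.054 ] rect [541.  179.2] [63.  61.2] 45.6
top green 697 mean [ 0.5299 -0.1215  0.0263] med [ 0.5233 -0.111   0.0264] rect [ 532.1 -130.4] [139.  172.4] 89.9
top hub 129 mean [0.7179 0.003  0.0703] med [ 7.412e-01 -6.000e-04  7.020e-02] rect [675.5  36.7] [ 73.7 270.7] 60.2
top wheelplate 736 mean [ 0.581  -0.0667  0.0431] med [ 0.5502 -0.1071  0.0406] rect [641.7 -60.6] [248.1 287. ] 77.0
top whitestripe 55 mean [ 0.5554 -0.1239  0.0304] med [ 0.5685 -0.124   0.0308] rect [ 548.2 -123.9] [ 45.2 129.3] 86.5
side table z -0.00013644199957785208
side block top 1073 mean [0.5467 0.1722 0.045 ] med [0.5485 0.1754 0.0449] rect [563.6 235.3] [325.4 149.4] 77.1
side orange hi 179 mean [0.5407 0.1809 0.0908] med [0.5407 0.1814 0.0928] rect [541.1 177.2] [17.8 40.1] 74.4
side orangetop 87 mean [0.5403 0.1787 0.0977] med [0.5395 0.1786 0.0979] rect [541.4 177.5] [17.9 39.6] 76.3
side blue flange 246 mean [0.5416 0.1904 0.0524] med [0.5425 0.1924 0.0525] rect [540.8 184.1] [64.1 53.3] 2.6
side green 641 mean [ 0.5289 -0.1111  0.0256] med [ 0.5245 -0.101   0.0257] rect [ 532.2 -128.3] [173.9 141. ] 0.6
side hub 128 mean [0.7443 0.0115 0.0702] med [0.7493 0.0119 0.0702] rect [663.1  23.3] [ 58.  265.5] 74.2
side wheelplate 775 mean [ 0.6116 -0.056   0.0436] med [ 0.561  -0.1015  0.0415] rect [639.4 -60.5] [247.6 283. ] 76.0
side whitestripe 0
```

View pics/c1.png

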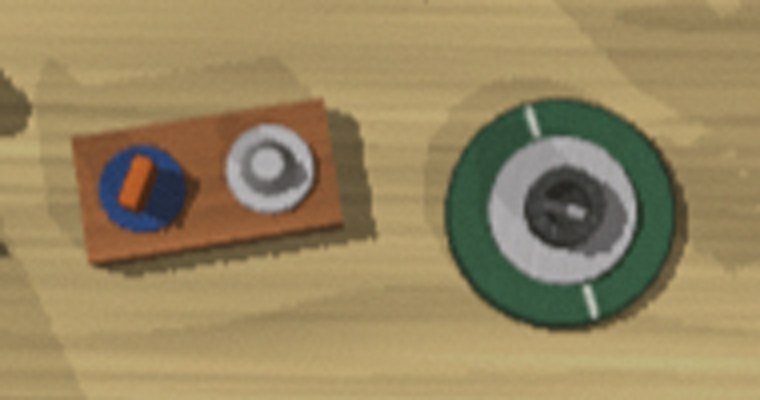

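View pics/c2.png

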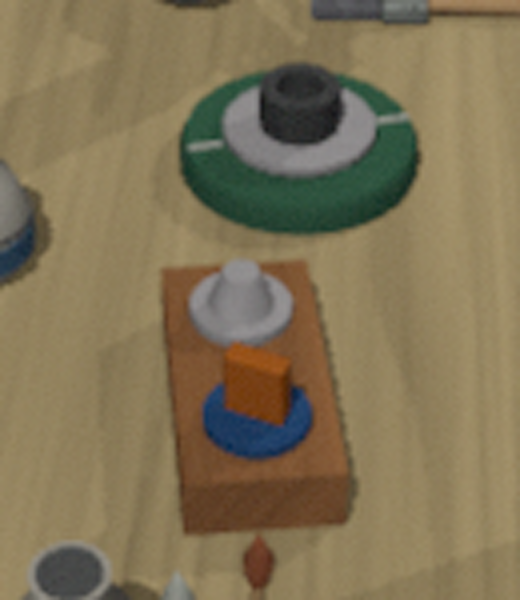

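```bash
cat >> h.py <<'E'
def plan(x,y,z,yaw,pose=None):
    s=r.get_state()
    R=Ro.from_euler('xyz',s["eef_rot"],degrees=True).as_matrix()
    d=R.T@(np.array([x,y,z])-s["tcp_pos"])
    a=(yaw-s["eef_rot"][2]+180)%360-180
    # sign: turn about tool y (down) -> yaw decreases
    print("pos",np.round(s["tcp_pos"],4),"rot",np.round(s["eef_rot"],2),"d tool",d.round(4),"turn",round(-np.radians(a),4),"F",np.round(s["contact_force"],2),"M",np.round(s["moment"],3),"w",round(float(s["gripper_width"]),4),"t",round(s["time_s"],2),"j",np.round(s["joints"],1))
E
python3 - <<'E'
from h import *
for n in ["top","side"]:
    p,P,d=load(n,n+"0.npz")
    hsv=cv2.cvtColor(p,cv2.COLOR_RGB2HSV).astype(int);h,s,v=hsv[...,0],hsv[...,1],hsv[...,2]
    x,y,z=P[...,0],P[...,1],P[...,2]
    near=(d>0)&(np.hypot(x-.532,y+.145)<.12)
    g=near&(abs(z-.026)<.005)&(h>55)&(h<95)&(s>80);q=P[g]
    print(n,"green",q[:,:2].min(0),q[:,:2].max(0),cv2.minEnclosingCircle((q[:,:2]*1000).astype(np.float32)), cv2.fitEllipse(cv2.convexHull((q[:,:2]*1000).astype(np.float32))))
    hb=near&(abs(z-.07)<.004);q=P[hb];print("hub",len(q),cv2.minEnclosingCircle((q[:,:2]*1000).astype(np.float32)),q[:,2].mean())
    rr=np.hypot(x-.532,y+.145)
    w=near&(abs(z-.026)<.006)&(s<90)&(v>120)&(rr>.064)&(rr<.09);q=P[w]
    print("stripes",len(q))
    if len(q)>5:
        l=cv2.fitLine((q[:,:2]*1000).astype(np.float32),cv2.DIST_L2,0,.01,.01).ravel();print(l,np.degrees(np.arctan2(l[1],l[0])),q[:,:2].mean(0))
plan(.532,-.145,.2,25)
E
```

```text
top green [ 0.4458661  -0.23517392] [ 0.61819026 -0.06088995] ((532.4286499023438, -148.1292724609375), 88.25116729736328) ((532.26220703125, -148.10623168945312), (173.97021484375, 175.62466430664062), 20.932151794433594)
hub 155 ((533.7078857421875, -149.5508270263672), 30.973909378051758) 0.06978304439029961
stripes 32
[ 9.4935322e-01  3.1421089e-01  5.3301324e+02 -1.4875377e+02] 18.31318 [ 0.53301322 -0.14875377]
side green [ 0.44528171 -0.22513977] [ 0.61936284 -0.05765664] ((532.8555297851562, -146.66090393066406), 89.59902954101562) ((532.5316162109375, -146.15380859375), (173.22018432617188, 176.35556030273438), 35.796470642089844)
hub 154 ((532.606201171875, -150.37582397460938), 33.443939208984375) 0.06982762278094837
stripes 24
[ 9.4990999e-01  3.1252366e-01  5.2088641e+02 -1.5432539e+02] 18.211384 [ 0.52088643 -0.15432539]
pos [ 0.2872 -0.6105  0.2429] rot [-8.993e+01  1.000e-02  2.520e+01] d tool [0.4196 0.0432 0.3169] turn 0.0034 F [ 0.05 -1.03 -0.18] M [0.014 0.015 0.016] w 0.0874 t 0.15 j [-48.3  20.6   0.6  -0.  -70.1 -16.5]
```

Request:
apply_moves --deltas '[{"tx": 0.02,"tz": 0.013},{"tx": 0.06,"tz": 0.039},{"tx": 0.1,"tz": 0.065},{"tx": 0.14,"tz": 0.09},{"tx": 0.18,"tz": 0.116}]'

```text
invalid input at $.deltas[0]: expected keys tx, ty, tz, turn, gripper
```

Request:
apply_moves --deltas '[{"tx": 0.04,"tz": 0.026},{"tx": 0.08,"tz": 0.052},{"tx": 0.12,"tz": 0.077},{"tx": 0.16,"tz": 0.103},{"tx": 0.2,"tz": 0.129}]'

```text
invalid input at $.deltas[0]: expected keys tx, ty, tz, turn, gripper
```

Request:
apply_moves --deltas '[{"tx": 0.04,"tz": 0.026,"ty": 0.015},{"tx": 0.08,"tz": 0.052,"ty": 0.03},{"tx": 0.11,"tz": 0.069,"ty": 0.042},{"tx": 0.11,"tz": 0.069,"ty": 0.042}]'

```text
invalid input at $.deltas[0]: expected keys tx, ty, tz, turn, gripper
```

```bash
python3 - <<'E'
from h import *
s=r.get_state();p,d=capture("wrist");cv2.imwrite("pics/w1.png",p[:,:,::-1])
np.savez("w1.npz",p=p,d=d,pos=s["tcp_pos"],rot=s["eef_rot"])
plan(.596,-.118,.2,25)
E
```

```text
pos [ 0.2873 -0.6106  0.243 ] rot [-8.995e+01  1.000e-02  2.520e+01] d tool [0.489  0.0432 0.3142] turn 0.0034 F [0.43 0.24 0.26] M [-0.007 -0.021  0.022] w 0.0876 t 0.2 j [-48.3  20.6   0.7  -0.  -70.1 -16.5]
```

View pics/w1.png

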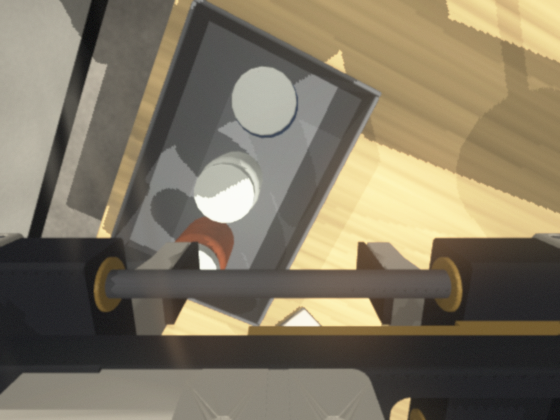

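The rows need all five keys, so nothing moved (the picture is unchanged). Repeating with every key filled in.

Request:
apply_moves --deltas '[{"tx": 0.02,"ty": 0,"tz": 0.013,"turn": 0,"gripper": 0.0876},{"tx": 0.06,"ty": 0,"tz": 0.039,"turn": 0,"gripper": 0.0876},{"tx": 0.1,"ty": 0,"tz": 0.065,"turn": 0,"gripper": 0.0876},{"tx": 0.14,"ty": 0,"tz": 0.09,"turn": 0,"gripper": 0.0876},{"tx": 0.18,"ty": 0,"tz": 0.116,"turn": 0,"gripper": 0.0876}]'

```text
time_s: 0.7
tcp_pos: [0.4014, -0.4276, 0.2435]
eef_rot: [-90.0, -0.0, 25.2]
contact_force: [0.5, -1.6, 1.0]
gripper_width: 0.0878
```

Request:
apply_moves --deltas '[{"tx": 0.04,"ty": 0,"tz": 0.026,"turn": 0,"gripper": 0.0876},{"tx": 0.08,"ty": 0,"tz": 0.052,"turn": 0,"gripper": 0.0876},{"tx": 0.12,"ty": 0,"tz": 0.077,"turn": 0,"gripper": 0.0876},{"tx": 0.16,"ty": 0,"tz": 0.103,"turn": 0,"gripper": 0.0876},{"tx": 0.2,"ty": 0,"tz": 0.129,"turn": 0,"gripper": 0.0876}]'

```text
time_s: 1.2
tcp_pos: [0.5276, -0.2254, 0.2437]
eef_rot: [-90.0, -0.0, 25.2]
contact_force: [0.5, -0.6, 0.3]
gripper_width: 0.0876
```

Request:
apply_moves --deltas '[{"tx": 0.04,"ty": 0.015,"tz": 0.026,"turn": 0,"gripper": 0.0876},{"tx": 0.08,"ty": 0.03,"tz": 0.052,"turn": 0,"gripper": 0.0876},{"tx": 0.11,"ty": 0.042,"tz": 0.069,"turn": 0,"gripper": 0.0876},{"tx": 0.11,"ty": 0.042,"tz": 0.069,"turn": 0,"gripper": 0.0876}]'

```text
time_s: 1.6
tcp_pos: [0.5981, -0.1146, 0.1991]
eef_rot: [-89.9, 0.1, 25.4]
contact_force: [-1.6, -0.9, -0.7]
gripper_width: 0.0874
```

```bash
python3 - <<'E'
from h import *
s=r.get_state();p,d=capture("wrist");cv2.imwrite("pics/w2.png",p[:,:,::-1])
np.savez("w2.npz",p=p,d=d,pos=s["tcp_pos"],rot=s["eef_rot"])
plan(.596,-.118,.2,25)
E
```

```text
pos [ 0.5974 -0.1161  0.2   ] rot [-89.94   0.13  25.36] d tool [-0.0021  0.     -0.0011] turn 0.0064 F [-0.3  -0.92  0.05] M [-0.024  0.01   0.004] w 0.0877 t 1.65 j [  7.4  16.2 -11.5  -0.  -62.5 -72. ]
```

View pics/w2.png

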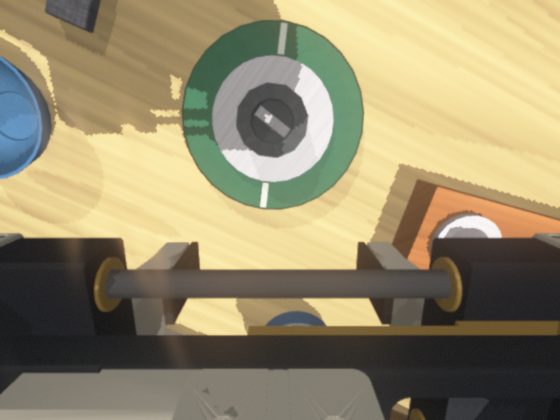

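```bash
python3 - <<'E'
from h import *
f=np.load("w2.npz");p,d=f["p"],f["d"];P=cloud("wrist",d,(f["pos"],f["rot"]))
x,y,z=P[...,0],P[...,1],P[...,2]
hsv=cv2.cvtColor(p,cv2.COLOR_RGB2HSV).astype(int);h,s,v=hsv[...,0],hsv[...,1],hsv[...,2]
rr=np.hypot(x-.5325,y+.148);near=(d>0)&(rr<.12)
f32=lambda q:(q[:,:2]*1000).astype(np.float32)
g=near&(abs(z-.026)<.005)&(rr<.1)&(rr>.06);print("green",cv2.minEnclosingCircle(f32(P[g])),np.median(z[g]))
hb=near&(abs(z-.07)<.004);print("hub",hb.sum(),cv2.minEnclosingCircle(f32(P[hb])),np.median(z[hb]))
w=near&(abs(z-.026)<.006)&(s<70)&(v>120)&(rr>.068)&(rr<.09);l=cv2.fitLine(f32(P[w]),2,0,.01,.01).ravel();print("stripe",w.sum(),l,np.degrees(np.arctan2(l[1],l[0])))
b=near&(rr<.017);print(np.histogram(z[b],bins=np.arange(.03,.08,.004)))
sl=near&(rr<.017)&(z<.043);q=P[sl]
if len(q)>5:
    l=cv2.fitLine(f32(q),2,0,.01,.01).ravel();print("slot",len(q),l,np.degrees(np.arctan2(l[1],l[0])),cv2.minAreaRect(f32(q)))
c=p[75:165,225:325][:,:,::-1];cv2.imwrite("pics/c3.png",cv2.resize(c,None,fx=6,fy=6,interpolation=2))
E
```

```text
green ((532.6629028320312, -150.9215087890625), 90.57553100585938) 0.026186137861885284
hub 2729 ((532.556884765625, -150.84620666503906), 30.925691604614258) 0.07020118584208881
stripe 3970 [ 9.96656060e-01 -8.17112103e-02  5.38205383e+02 -1.18587234e+02] -4.6869326
(array([  0, 361,  12,   6, 275, 424,   8,   9,   9,  30,  41,   0]), array([0.03 , 0.034, 0.038, 0.042, 0.046, 0.05 , 0.054, 0.058, 0.062,
       0.066, 0.07 , 0.074, 0.078]))
slot 376 [ 2.0489039e-01  9.7878492e-01  5.3300433e+02 -1.4892467e+02] 78.17691 ((533.0159912109375, -148.98492431640625), (32.15571212768555, 10.051216125488281), 78.4687271118164)
```

View pics/c3.png

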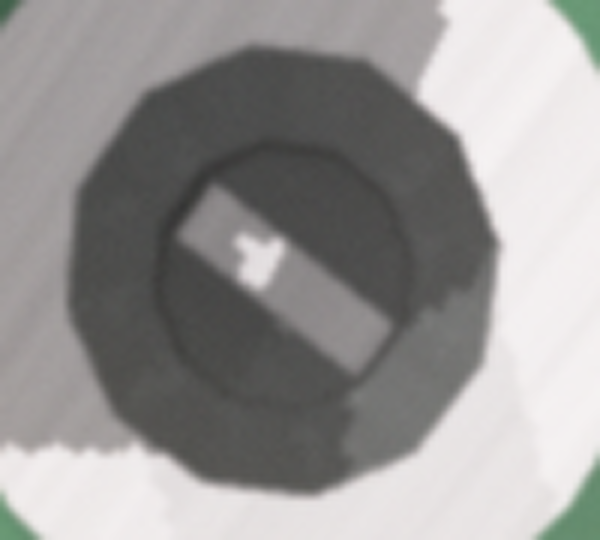

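The wheel picture shows the slot in the bore, about 78° in world. The index line is at 18°. Next I look at the post from above.

Request:
apply_moves --deltas '[{"tx": 0.022,"ty": 0,"tz": 0.043,"turn": 0.13,"gripper": 0.0876},{"tx": 0.044,"ty": 0,"tz": 0.086,"turn": 0.27,"gripper": 0.07},{"tx": 0.066,"ty": 0,"tz": 0.129,"turn": 0.41,"gripper": 0.06},{"tx": 0.088,"ty": 0,"tz": 0.17,"turn": 0.55,"gripper": 0.06},{"tx": 0.108,"ty": 0,"tz": 0.208,"turn": 0.68,"gripper": 0.06}]'

```text
time_s: 2.15
tcp_pos: [0.6061, 0.1172, 0.2023]
eef_rot: [-90.0, -0.0, -14.1]
contact_force: [0.5, -0.9, 0.2]
gripper_width: 0.0625
```

```bash
python3 -c "
from h import *
plan(.608,.159,.2,-16)"
```

```text
pos [0.6061 0.1172 0.2023] rot [-8.997e+01 -5.000e-02 -1.413e+01] d tool [-0.0083  0.0024  0.041 ] turn 0.0326 F [ 0.54 -0.85  0.2 ] M [-0.036 -0.229 -0.019] w 0.0625 t 2.15 j [  29.1   16.8  -10.3    0.   -62.8 -133.2]
```

Request:
apply_moves --deltas '[{"tx": -0.008,"ty": 0,"tz": 0.041,"turn": 0.03,"gripper": 0.06},{"tx": -0.008,"ty": 0,"tz": 0.041,"turn": 0.03,"gripper": 0.06},{"tx": -0.008,"ty": 0,"tz": 0.041,"turn": 0.03,"gripper": 0.06}]'

```text
time_s: 2.45
tcp_pos: [0.608, 0.158, 0.2017]
eef_rot: [-90.0, 0.0, -15.4]
contact_force: [0.2, -1.0, -0.2]
gripper_width: 0.0602
```

```bash
python3 - <<'E'
from h import *
s=r.get_state();p,d=capture("wrist");cv2.imwrite("pics/w3.png",p[:,:,::-1])
np.savez("w3.npz",p=p,d=d,pos=s["tcp_pos"],rot=s["eef_rot"])
P=cloud("wrist",d,(s["tcp_pos"],s["eef_rot"]))
x,y,z=P[...,0],P[...,1],P[...,2]
rr=np.hypot(x-.5412,y-.178);near=(d>0)&(rr<.06)
hsv=cv2.cvtColor(p,cv2.COLOR_RGB2HSV).astype(int);h,sa,v=hsv[...,0],hsv[...,1],hsv[...,2]
f32=lambda q:(q[:,:2]*1000).astype(np.float32)
t=near&(abs(z-.099)<.004)&(h<25);q=P[t];print("top",len(q),cv2.minAreaRect(f32(q)),np.median(q[:,2]),q.mean(0))
t=near&(abs(z-.053)<.004)&(h>95)&(h<135);q=P[t];print("fl",len(q),cv2.minEnclosingCircle(f32(q)),np.median(q[:,2]))
plan(.5412,.178,.16,-16)
E
```

```text
top 1066 ((541.3425903320312, 177.2251434326172), (15.991288185119629, 39.31711196899414), 70.62625885009766) 0.09895919123663874 [0.54101891 0.17732745 0.09886328]
fl 3141 ((541.3674926757812, 177.16665649414062), 33.40842819213867) 0.05322176045051796
pos [0.608  0.1572 0.2018] rot [-90.01   0.   -15.47] d tool [-0.0699  0.0418  0.0023] turn 0.0093 F [0.   0.11 0.33] M [-0.123  0.023  0.01 ] w 0.0601 t 2.5 j [  32.3   17.8   -8.9    0.   -63.2 -137.7]
```

View pics/w3.png

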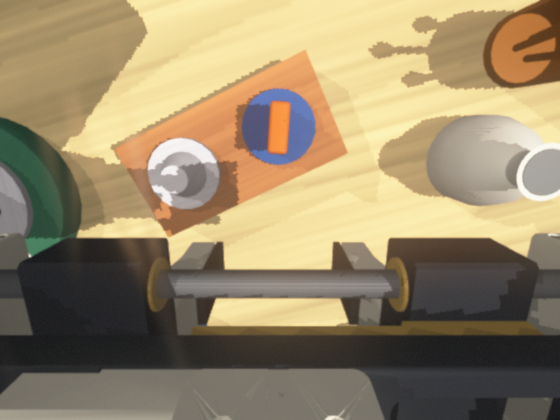

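The picture shows the post's orange grip at about (280,127), with the cone left of it at (182,173). The measured post is at (0.541, 0.177), its flats at −19°.

Request:
apply_moves --deltas '[{"tx": -0.04,"ty": 0.015,"tz": 0.001,"turn": 0.035,"gripper": 0.06},{"tx": -0.07,"ty": 0.035,"tz": 0.0015,"turn": 0.065,"gripper": 0.06},{"tx": -0.07,"ty": 0.075,"tz": 0.0015,"turn": 0.065,"gripper": 0.05},{"tx": -0.07,"ty": 0.09,"tz": 0.0015,"turn": 0.065,"gripper": 0.05},{"tx": -0.07,"ty": 0.09,"tz": 0.0015,"turn": 0.065,"gripper": 0.05}]'

```text
time_s: 3.0
tcp_pos: [0.5398, 0.1757, 0.1097]
eef_rot: [-90.2, 0.1, -19.3]
contact_force: [1.4, -0.5, -0.4]
gripper_width: 0.0502
```

```bash
python3 -c "
from h import *
plan(.5412,.1773,.0755,-19.2)"
```

```text
pos [0.5398 0.1757 0.1097] rot [-90.19   0.14 -19.3 ] d tool [0.0009 0.0342 0.0021] turn -0.0018 F [ 1.38 -0.52 -0.35] M [-0.092 -0.048  0.039] w 0.0502 t 3.0 j [  37.8   17.7  -22.8   -0.   -49.7 -147. ]
```

Request:
apply_moves --deltas '[{"tx": 0,"ty": 0.018,"tz": 0,"turn": 0,"gripper": 0.05},{"tx": 0,"ty": 0.035,"tz": 0,"turn": 0,"gripper": 0.05},{"tx": 0,"ty": 0.035,"tz": 0,"turn": 0,"gripper": 0.05},{"tx": 0,"ty": 0.035,"tz": 0,"turn": 0,"gripper": 0.05}]'

```text
time_s: 3.4
tcp_pos: [0.5419, 0.1775, 0.0778]
eef_rot: [-90.0, -0.0, -19.2]
contact_force: [1.5, 0.3, 0.1]
gripper_width: 0.05
```

```bash
python3 -c "
from h import *
plan(.5412,.1773,.0755,-19.2)"
```

```text
pos [0.5419 0.1775 0.0778] rot [-8.997e+01 -5.000e-02 -1.925e+01] d tool [-0.0006  0.0023 -0.0004] turn -0.0008 F [1.47 0.26 0.07] M [-0.063 -0.079 -0.01 ] w 0.05 t 3.4 j [  37.8   20.   -24.5    0.   -45.4 -147.1]
```

Request:
apply_moves --deltas '[{"tx": 0,"ty": 0.002,"tz": 0,"turn": 0,"gripper": 0.03},{"tx": 0,"ty": 0.002,"tz": 0,"turn": 0,"gripper": 0.01},{"tx": 0,"ty": 0.002,"tz": 0,"turn": 0,"gripper": 0.01},{"tx": 0,"ty": 0.002,"tz": 0,"turn": 0,"gripper": 0.01},{"tx": 0,"ty": 0.002,"tz": 0,"turn": 0,"gripper": 0.01}]' --newtons 35

```text
time_s: 3.9
tcp_pos: [0.5411, 0.1779, 0.0748]
eef_rot: [-90.0, -0.0, -19.2]
contact_force: [0.8, 1.6, 3.9]
gripper_width: 0.0161
```

```bash
python3 -c "
from h import *
plan(.5412,.1773,.0755,-19.2)"
```

```text
pos [0.5411 0.1779 0.0748] rot [-90.01  -0.   -19.2 ] d tool [ 0.0003 -0.0007 -0.0006] turn 0.0 F [0.81 1.64 3.86] M [ 0.651 -0.24  -0.017] w 0.0161 t 3.9 j [  37.9   20.2  -24.7    0.   -45.1 -147.1]
```

Request:
apply_moves --deltas '[{"tx": 0,"ty": -0.01,"tz": 0,"turn": 0,"gripper": 0.01},{"tx": 0,"ty": -0.035,"tz": 0,"turn": 0,"gripper": 0.01},{"tx": 0,"ty": -0.075,"tz": 0,"turn": 0,"gripper": 0.01},{"tx": 0,"ty": -0.115,"tz": 0,"turn": 0,"gripper": 0.01},{"tx": 0,"ty": -0.125,"tz": 0,"turn": 0,"gripper": 0.01}]'

```text
time_s: 4.4
tcp_pos: [0.5429, 0.179, 0.2047]
eef_rot: [-89.7, -0.3, -19.2]
contact_force: [0.6, 0.7, -4.2]
gripper_width: 0.0157
```

```bash
python3 - <<'E'
from h import *
plan(.5328,-.149,.2,62)
p,d=capture("side");cv2.imwrite("pics/s2.png",p[:,:,::-1])
E
```

```text
pos [0.5429 0.179  0.2047] rot [-89.71  -0.27 -19.16] d tool [ 0.0981  0.0036 -0.3131] turn -1.4166 F [ 0.64  0.67 -4.15] M [ 0.081 -0.2   -0.085] w 0.0157 t 4.4 j [ 3.790e+01  1.230e+01 -1.620e+01  1.000e-01 -6.110e+01 -1.471e+02]
```

View pics/s2.png

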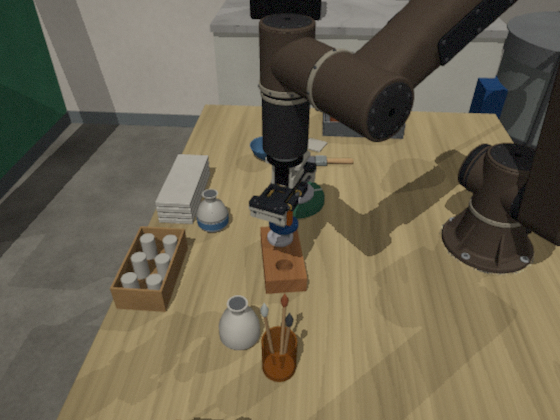

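The side view shows the post (blue flange near (283,225)) clear of the block, whose near hole at (284,265) is empty. The weight reading fits 0.35 kg.

Request:
apply_moves --deltas '[{"tx": 0.008,"ty": 0,"tz": -0.026,"turn": -0.13,"gripper": 0.01},{"tx": 0.02,"ty": 0,"tz": -0.065,"turn": -0.27,"gripper": 0.01},{"tx": 0.032,"ty": 0,"tz": -0.104,"turn": -0.41,"gripper": 0.01},{"tx": 0.045,"ty": 0,"tz": -0.143,"turn": -0.55,"gripper": 0.01},{"tx": 0.057,"ty": 0,"tz": -0.182,"turn": -0.69,"gripper": 0.01}]'

```text
time_s: 4.95
tcp_pos: [0.5337, -0.0141, 0.198]
eef_rot: [-90.0, 0.1, 20.7]
contact_force: [1.3, 0.5, -4.1]
gripper_width: 0.0158
```

```bash
python3 -c "
from h import *
plan(.5328,-.149,.2,62)"
```

```text
pos [ 0.5337 -0.0141  0.198 ] rot [-89.96   0.15  20.67] d tool [-0.0485 -0.0019 -0.1259] turn -0.7213 F [ 1.31  0.48 -4.12] M [ 0.008 -0.238  0.033] w 0.0158 t 4.95 j [ 19.5   9.4 -20.7  -0.  -60.  -88.8]
```

Request:
apply_moves --deltas '[{"tx": -0.014,"ty": 0,"tz": -0.036,"turn": -0.14,"gripper": 0.01},{"tx": -0.028,"ty": 0,"tz": -0.072,"turn": -0.28,"gripper": 0.01},{"tx": -0.042,"ty": 0,"tz": -0.108,"turn": -0.42,"gripper": 0.01},{"tx": -0.0485,"ty": 0,"tz": -0.126,"turn": -0.56,"gripper": 0.01},{"tx": -0.0485,"ty": 0,"tz": -0.126,"turn": -0.69,"gripper": 0.01}]'

```text
time_s: 5.45
tcp_pos: [0.5319, -0.1499, 0.1976]
eef_rot: [-89.8, 0.1, 60.0]
contact_force: [0.3, -0.5, -3.1]
gripper_width: 0.0157
```

```bash
python3 - <<'E'
from h import *
plan(.5328,-.149,.15,62)
for n in ["side","top","wrist"]:
    s=r.get_state();p,d=capture(n);cv2.imwrite(f"pics/{n}3.png",p[:,:,::-1]);np.savez(n+"3.npz",p=p,d=d,pos=s["tcp_pos"],rot=s["eef_rot"])
plan(.5328,-.149,.15,62)
for n in ["side","top","wrist"]:
    f=np.load(n+"3.npz");p,d=f["p"],f["d"]
    P=cloud(n,d,(f["pos"],f["rot"]));x,y,z=P[...,0],P[...,1],P[...,2]
    hsv=cv2.cvtColor(p,cv2.COLOR_RGB2HSV).astype(int);h,sa,v=hsv[...,0],hsv[...,1],hsv[...,2]
    m=(d>0)&(np.hypot(x-.533,y+.149)<.06)&(z>.1)&(z<.23)&(h>100)&(h<130)&(sa>120)
    q=P[m];print(n,len(q))
    if len(q)>20: print(np.percentile(q,[1,50,99],axis=0).round(4),cv2.minEnclosingCircle((q[:,:2]*1000).astype(np.float32)))
a=cv2.imread('pics/side3.png')[130:260,220:350];cv2.imwrite('pics/c4.png',cv2.resize(a,None,fx=4,fy=4,interpolation=2))
E
```

```text
pos [ 0.5319 -0.1499  0.1976] rot [-89.82   0.09  60.  ] d tool [ 0.0013  0.0476 -0.0005] turn -0.0349 F [ 0.35 -0.51 -3.08] M [0.142 0.12  0.027] w 0.0157 t 5.45 j [  4.6  11.2 -18.5  -0.  -60.4 -34.5]
pos [ 0.5324 -0.1477  0.1981] rot [-8.986e+01  5.000e-02  5.965e+01] d tool [-0.0009  0.0481 -0.0011] turn -0.0411 F [ 0.95  0.05 -4.55] M [ 0.04   0.038 -0.004] w 0.0158 t 5.6 j [  4.8  11.2 -18.5  -0.  -60.4 -35.1]
side 135
[[ 0.5023 -0.1551  0.1606]
 [ 0.5299 -0.1291  0.1749]
 [ 0.5623 -0.1159  0.1783]] ((532.3291015625, -141.83731079101562), 32.032981872558594)
top 0
wrist 917
[[ 0.5072 -0.1756  0.1749]
 [ 0.5303 -0.1663  0.1763]
 [ 0.5465 -0.1463  0.1775]] ((527.21728515625, -158.15777587890625), 25.957197189331055)
```

View pics/c4.png

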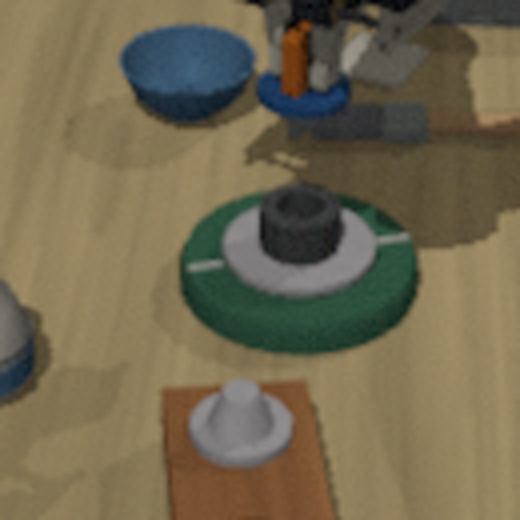

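View pics/wrist3.png

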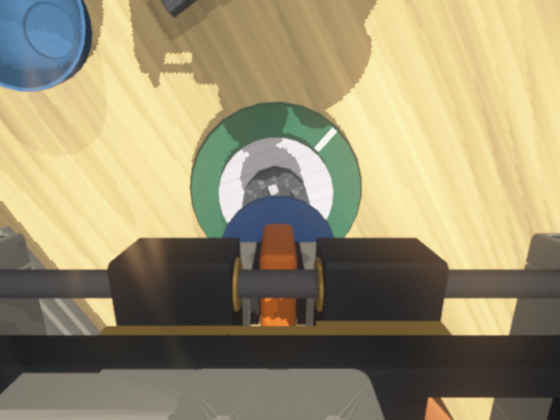

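```bash
python3 - <<'E'
from h import *
from scipy.optimize import least_squares
def fit(Q,c0,R):
    for _ in range(4):
        a=np.arctan2(Q[:,1]-c0[1],Q[:,0]-c0[0]);rad=np.hypot(Q[:,0]-c0[0],Q[:,1]-c0[1])
        b=((a+np.pi)/(2*np.pi)*60).astype(int)
        E=np.array([Q[b==i][np.argmax(rad[b==i])] for i in range(60) if (b==i).sum()>0])
        rE=np.hypot(*(E-c0).T);E=E[abs(rE-R)<.006]
        s=least_squares(lambda t:np.hypot(E[:,0]-t[0],E[:,1]-t[1])-t[2],[*c0,R],loss='soft_l1',f_scale=.001);c0=s.x[:2]
    return s.x.round(4),len(E)
for n,fn in [("wrist","w2"),("wrist","wrist3"),("top","top0"),("side","side0")]:
    f=np.load(fn+".npz");p,d=f["p"],f["d"];P=cloud(n,d,(f["pos"],f["rot"]) if n=="wrist" else None)
    hsv=cv2.cvtColor(p,cv2.COLOR_RGB2HSV).astype(int);h,s,v=hsv[...,0],hsv[...,1],hsv[...,2]
    x,y,z=P[...,0],P[...,1],P[...,2];rr=np.hypot(x-.533,y+.149)
    m=(d>0)&(abs(z-.026)<.005)&(h>55)&(h<95)&(s>80)&(rr<.1);print(fn,"green",fit(P[m][:,:2],np.array([.533,-.149]),.092))
    m=(d>0)&(abs(z-.07)<.0035)&(rr<.035);print(fn,"hub",fit(P[m][:,:2],np.array([.533,-.149]),.030))
    w=(d>0)&(abs(z-.026)<.004)&(s<90)&(v>130)&(rr>.066)&(rr<.086);q=P[w][:,:2];
    l=cv2.fitLine((q*1000).astype(np.float32),2,0,.01,.01).ravel();print("stripe",w.sum(),np.degrees(np.arctan2(l[1],l[0])).round(2),l[2:])
E
```

```text
w2 green (array([ 0.5316, -0.159 ,  0.092 ]), 0)
w2 hub (array([ 0.5328, -0.1511,  0.0302]), 60)
stripe 6876 -19.3 [ 536.3392  -124.46238]
wrist3 green (array([ 0.5318, -0.1505,  0.0865]), 7)
wrist3 hub (array([ 0.5324, -0.151 ,  0.0301]), 31)
stripe 4666 -26.88 [ 520.8548  -165.78249]
top0 green (array([ 0.5324, -0.148 ,  0.0873]), 47)
top0 hub (array([ 0.5335, -0.1489,  0.0284]), 55)
stripe 16 18.27 [ 523.6196  -151.50671]
side0 green (array([ 0.5316, -0.1469,  0.0876]), 32)
side0 hub (array([ 0.5327, -0.152 ,  0.0293]), 52)
stripe 9 18.14 [ 527.1788  -152.66467]
```

```bash
python3 - <<'E'
from h import *
from scipy.optimize import least_squares
f=np.load("wrist3.npz");p,d=f["p"],f["d"]
P=cloud("wrist",d,(f["pos"],f["rot"]));R=Ro.from_euler('xyz',f["rot"],degrees=True).as_matrix()
T=(P-f["pos"])@R
hsv=cv2.cvtColor(p,cv2.COLOR_RGB2HSV).astype(int);h,s,v=hsv[...,0],hsv[...,1],hsv[...,2]
m=(d>0)&(abs(T[...,1]-.0218)<.004)&(h>100)&(h<130)&(s>100)&(np.hypot(T[...,0],T[...,2])<.045)
q=T[m];print(len(q),q[:,1].mean());b=np.round(q[:,2]/.0015)
E=np.array([q[b==i][np.argmin(q[b==i,0])][[0,2]] for i in np.unique(b) if abs(i)<17])
s=least_squares(lambda t:np.hypot(E[:,0]-t[0],E[:,1]-t[1])-.034,[0,0],loss='soft_l1',f_scale=.001);print("flange centre tool x,z",s.x,abs(s.fun).mean())
# slot
f=np.load("w2.npz");P=cloud("wrist",f["d"],(f["pos"],f["rot"]));x,y,z=P[...,0],P[...,1],P[...,2]
m=(np.hypot(x-.5328,y+.151)<.025)&(z<.043)&(z>.034);print(cv2.minAreaRect((P[m][:,:2]*1000).astype(np.float32)))
m=(np.hypot(x-.5328,y+.151)<.025)&(z<.054)&(z>.046);print(cv2.minEnclosingCircle((P[m][:,:2]*1000).astype(np.float32)))
plan(.5326,-.1508,.15,62)
E
```

```text
2910 0.021631758455318107
flange centre tool x,z [0.00152135 0.00020064] 0.00023554051159652693
((532.7775268554688, -151.01278686523438), (36.05359649658203, 10.051259994506836), 78.46826934814453)
((532.8328857421875, -151.06390380859375), 18.614606857299805)
pos [ 0.5324 -0.1477  0.1981] rot [-8.986e+01  5.000e-02  5.965e+01] d tool [-0.0025  0.0481 -0.0018] turn -0.0411 F [ 0.95  0.05 -4.55] M [ 0.04   0.038 -0.004] w 0.0158 t 5.6 j [  4.8  11.2 -18.5  -0.  -60.4 -35.1]
```

Request:
apply_moves --deltas '[{"tx": -0.004,"ty": 0.025,"tz": -0.002,"turn": -0.11,"gripper": 0.01},{"tx": -0.004,"ty": 0.05,"tz": -0.002,"turn": -0.11,"gripper": 0.01},{"tx": -0.004,"ty": 0.05,"tz": -0.002,"turn": -0.11,"gripper": 0.01},{"tx": -0.004,"ty": 0.05,"tz": -0.002,"turn": -0.11,"gripper": 0.01},{"tx": -0.004,"ty": 0.05,"tz": -0.002,"turn": -0.11,"gripper": 0.01}]'

```text
time_s: 6.1
tcp_pos: [0.534, -0.1518, 0.1508]
eef_rot: [-90.1, -0.0, 66.1]
contact_force: [0.8, -0.5, -4.0]
gripper_width: 0.0159
```

```bash
python3 - <<'E'
from h import *
plan(.5319,-.1523,.12,66)
f=r.get_state();p,d=capture("wrist");cv2.imwrite("pics/w4.png",p[:,:,::-1])
plan(.5319,-.1523,.12,66)
P=cloud("wrist",d,(f["tcp_pos"],f["eef_rot"]));x,y,z=P[...,0],P[...,1],P[...,2]
from scipy.optimize import least_squares
m=(d>0)&(abs(z-.041)<.012)&(z>.03)&(np.hypot(x-.533,y+.151)<.062)
q=P[m];print(np.median(q[:,2]))
R=Ro.from_euler('xyz',f["eef_rot"],degrees=True).as_matrix();T=(P-f["tcp_pos"])@R
hsv=cv2.cvtColor(p,cv2.COLOR_RGB2HSV).astype(int);h,s,v=hsv[...,0],hsv[...,1],hsv[...,2]
m=(d>0)&(abs(T[...,1]-.0218)<.004)&(h>100)&(h<130)&(s>100)&(np.hypot(T[...,0],T[...,2])<.045)
q=P[m];qt=T[m];b=np.round(qt[:,2]/.0015)
E=np.array([q[b==i][np.argmin(qt[b==i,0])][:2] for i in np.unique(b) if abs(i)<17])
s=least_squares(lambda t:np.hypot(E[:,0]-t[0],E[:,1]-t[1])-.034,[.533,-.15],loss='soft_l1',f_scale=.001);print("flange centre world",s.x,abs(s.fun).mean())
E
```

```text
pos [ 0.534  -0.1518  0.1508] rot [-9.009e+01 -2.000e-02  6.614e+01] d tool [-0.0014  0.0308  0.0018] turn 0.0024 F [ 0.82 -0.52 -4.02] M [ 0.047 -0.013  0.027] w 0.0159 t 6.1 j [  4.4  13.9 -21.9   0.  -54.1 -28.2]
pos [ 0.534  -0.1518  0.1509] rot [-9.011e+01 -4.000e-02  6.614e+01] d tool [-0.0013  0.0309  0.0018] turn 0.0025 F [ 0.95  0.49 -4.69] M [ 0.044  0.072 -0.008] w 0.0159 t 6.15 j [  4.4  13.9 -21.9   0.  -54.1 -28.2]
0.036211659495921866
flange centre world [ 0.53443268 -0.15028504] 0.0002675288265153587
```

View pics/w4.png

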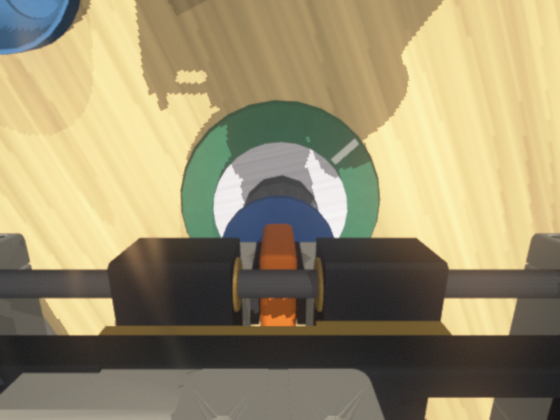

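The wheel and flange are nearly concentric in the wrist view. A correction of about 2 mm, then I go down into the bore.

Request:
apply_moves --deltas '[{"tx": -0.0013,"ty": 0.005,"tz": 0.0014,"turn": 0,"gripper": 0.01},{"tx": -0.0013,"ty": 0.014,"tz": 0.0014,"turn": 0,"gripper": 0.01},{"tx": -0.0013,"ty": 0.022,"tz": 0.0014,"turn": 0,"gripper": 0.01},{"tx": -0.0013,"ty": 0.026,"tz": 0.0014,"turn": 0,"gripper": 0.01},{"tx": -0.0013,"ty": 0.03,"tz": 0.0014,"turn": 0,"gripper": 0.01}]'

```text
time_s: 6.65
tcp_pos: [0.5311, -0.1527, 0.1189]
eef_rot: [-90.0, 0.0, 66.2]
contact_force: [1.0, 1.0, -4.4]
gripper_width: 0.0159
```

```bash
python3 -c "
from h import *
plan(.5321,-.1524,.111,66)"
```

```text
pos [ 0.5311 -0.1527  0.1189] rot [-8.996e+01  2.000e-02  6.616e+01] d tool [ 0.0007  0.0079 -0.0008] turn 0.0028 F [ 1.04  0.95 -4.4 ] M [ 0.036  0.072 -0.039] w 0.0159 t 6.65 j [  4.3  15.8 -24.2   0.  -50.1 -28.1]
```

Request:
apply_moves --deltas '[{"tx": 0.0002,"ty": 0.002,"tz": -0.0003,"turn": 0,"gripper": 0.01},{"tx": 0.0002,"ty": 0.004,"tz": -0.0003,"turn": 0,"gripper": 0.01},{"tx": 0.0002,"ty": 0.005,"tz": -0.0003,"turn": 0,"gripper": 0.01},{"tx": 0.0002,"ty": 0.005,"tz": -0.0003,"turn": 0,"gripper": 0.01}]'

```text
time_s: 7.05
tcp_pos: [0.5317, -0.1526, 0.1145]
eef_rot: [-90.0, -0.0, 66.2]
contact_force: [0.3, -0.3, -4.0]
gripper_width: 0.0156
```

```bash
python3 -c "
from h import *
plan(.5321,-.1524,.111,66)"
```

```text
pos [ 0.5317 -0.1526  0.1145] rot [-90.    -0.    66.16] d tool [ 0.0004  0.0035 -0.0003] turn 0.0029 F [ 0.35 -0.34 -3.99] M [0.054 0.075 0.022] w 0.0156 t 7.05 j [  4.3  16.1 -24.5   0.  -49.5 -28.1]
```

Request:
apply_moves --deltas '[{"tx": 0,"ty": 0.001,"tz": 0,"turn": 0,"gripper": 0.01},{"tx": 0,"ty": 0.002,"tz": 0,"turn": 0,"gripper": 0.01},{"tx": 0,"ty": 0.003,"tz": 0,"turn": 0,"gripper": 0.01},{"tx": 0,"ty": 0.003,"tz": 0,"turn": 0,"gripper": 0.01}]'

```text
time_s: 7.45
tcp_pos: [0.5316, -0.1526, 0.1115]
eef_rot: [-90.0, -0.0, 66.2]
contact_force: [0.5, -0.2, -4.9]
gripper_width: 0.0156
```

Request:
apply_moves --deltas '[{"tx": 0,"ty": 0.0005,"tz": 0,"turn": 0,"gripper": 0.01},{"tx": 0,"ty": 0.0005,"tz": 0,"turn": 0,"gripper": 0.01},{"tx": 0,"ty": 0.001,"tz": 0,"turn": 0,"gripper": 0.01},{"tx": 0,"ty": 0.001,"tz": 0,"turn": 0,"gripper": 0.01}]'

```text
time_s: 7.85
tcp_pos: [0.5317, -0.1526, 0.1105]
eef_rot: [-90.0, -0.0, 66.2]
contact_force: [-0.5, 0.3, -4.3]
gripper_width: 0.0157
```

```bash
python3 -c "
from h import *
plan(.5321,-.1524,.111,66)"
```

```text
pos [ 0.5317 -0.1526  0.1105] rot [-90.    -0.    66.17] d tool [ 0.0004 -0.0005 -0.0003] turn 0.0029 F [-0.46  0.31 -4.3 ] M [0.135 0.054 0.041] w 0.0157 t 7.85 j [  4.3  16.3 -24.7  -0.  -48.9 -28.1]
```

Request:
apply_moves --deltas '[{"tx": 0,"ty": 0.0005,"tz": 0,"turn": 0,"gripper": 0.01},{"tx": 0,"ty": 0.0005,"tz": 0,"turn": 0,"gripper": 0.01},{"tx": 0,"ty": 0.0005,"tz": 0,"turn": 0,"gripper": 0.01}]'

```text
time_s: 8.15
tcp_pos: [0.5316, -0.1526, 0.1101]
eef_rot: [-90.0, -0.0, 66.2]
contact_force: [0.4, 0.6, -3.5]
gripper_width: 0.0158
```

Request:
apply_moves --deltas '[{"tx": 0,"ty": 0.0005,"tz": 0,"turn": 0,"gripper": 0.01},{"tx": 0,"ty": 0.0005,"tz": 0,"turn": 0,"gripper": 0.01},{"tx": 0,"ty": 0.0005,"tz": 0,"turn": 0,"gripper": 0.01}]'

```text
time_s: 8.45
tcp_pos: [0.5317, -0.1526, 0.1097]
eef_rot: [-90.0, -0.0, 66.2]
contact_force: [0.1, 0.2, -1.6]
gripper_width: 0.0156
```

Request:
apply_moves --deltas '[{"tx": 0,"ty": 0.0003,"tz": 0,"turn": 0,"gripper": 0.01},{"tx": 0,"ty": 0.0003,"tz": 0,"turn": 0,"gripper": 0.01},{"tx": 0,"ty": 0.0003,"tz": 0,"turn": 0,"gripper": 0.01}]'

```text
time_s: 8.75
tcp_pos: [0.5318, -0.1526, 0.1096]
eef_rot: [-90.0, -0.0, 66.2]
contact_force: [-1.7, 0.7, 2.2]
gripper_width: 0.016
```

Contact is at TCP z 0.1096, as predicted for the tongue on the bore's floor, with about 5 N of pressing. Now turning lightly anticlockwise.

Request:
apply_moves --deltas '[{"tx": 0,"ty": -0.0001,"tz": 0,"turn": -0.03,"gripper": 0.01},{"tx": 0,"ty": -0.0001,"tz": -0.0001,"turn": -0.06,"gripper": 0.01},{"tx": 0,"ty": -0.0001,"tz": -0.0001,"turn": -0.09,"gripper": 0.01},{"tx": 0,"ty": -0.0001,"tz": -0.0002,"turn": -0.12,"gripper": 0.01}]'

```text
time_s: 9.15
tcp_pos: [0.5319, -0.1527, 0.1092]
eef_rot: [-90.0, -0.0, 73.2]
contact_force: [-0.5, 0.2, -2.7]
gripper_width: 0.016
```

```bash
python3 -c "
from h import *
plan(.5321,-.1524,.1,78.4)"
```

```text
pos [ 0.5319 -0.1527  0.1092] rot [-9.000e+01 -1.000e-02  7.319e+01] d tool [ 0.0003  0.0092 -0.0001] turn -0.091 F [-0.49  0.19 -2.7 ] M [ 0.134  0.084 -0.063] w 0.016 t 9.15 j [  4.3  16.4 -24.8  -0.  -48.8 -21.1]
```

Request:
apply_moves --deltas '[{"tx": 0,"ty": 0,"tz": 0,"turn": -0.03,"gripper": 0.01},{"tx": 0,"ty": 0,"tz": 0,"turn": -0.06,"gripper": 0.01},{"tx": 0,"ty": 0,"tz": 0,"turn": -0.09,"gripper": 0.01},{"tx": 0,"ty": 0.0005,"tz": 0,"turn": -0.09,"gripper": 0.01},{"tx": 0,"ty": 0.001,"tz": 0,"turn": -0.09,"gripper": 0.01}]'

```text
time_s: 9.65
tcp_pos: [0.5318, -0.1527, 0.1082]
eef_rot: [-90.0, 0.0, 78.2]
contact_force: [-1.0, 0.0, -2.9]
gripper_width: 0.0157
```

```bash
python3 -c "
from h import *
plan(.5321,-.1524,.1,78.4)"
```

```text
pos [ 0.5318 -0.1527  0.1082] rot [-89.99   0.    78.18] d tool [ 0.0004  0.0082 -0.0003] turn -0.0038 F [-1.01  0.01 -2.93] M [ 0.167  0.032 -0.081] w 0.0157 t 9.65 j [  4.3  16.5 -24.8  -0.  -48.7 -16.1]
```

Request:
apply_moves --deltas '[{"tx": 0,"ty": 0.001,"tz": 0,"turn": 0,"gripper": 0.01},{"tx": 0,"ty": 0.002,"tz": 0,"turn": 0,"gripper": 0.01},{"tx": 0,"ty": 0.003,"tz": 0,"turn": 0,"gripper": 0.01}]'

```text
time_s: 9.95
tcp_pos: [0.5318, -0.1527, 0.1053]
eef_rot: [-90.0, -0.0, 78.2]
contact_force: [0.8, 0.5, -4.1]
gripper_width: 0.0162
```

Request:
apply_moves --deltas '[{"tx": 0,"ty": 0.001,"tz": 0,"turn": 0,"gripper": 0.01},{"tx": 0,"ty": 0.002,"tz": 0,"turn": 0,"gripper": 0.01},{"tx": 0,"ty": 0.003,"tz": 0,"turn": 0,"gripper": 0.01},{"tx": 0,"ty": 0.003,"tz": 0,"turn": 0,"gripper": 0.01}]'

```text
time_s: 10.35
tcp_pos: [0.5318, -0.1527, 0.1022]
eef_rot: [-90.0, -0.0, 78.2]
contact_force: [0.6, -0.5, -4.5]
gripper_width: 0.0156
```

Request:
apply_moves --deltas '[{"tx": 0,"ty": 0.001,"tz": 0,"turn": 0,"gripper": 0.01},{"tx": 0,"ty": 0.0015,"tz": 0,"turn": 0,"gripper": 0.01},{"tx": 0,"ty": 0.0015,"tz": 0,"turn": 0,"gripper": 0.01}]'

```text
time_s: 10.65
tcp_pos: [0.5318, -0.1527, 0.1008]
eef_rot: [-90.0, -0.0, 78.2]
contact_force: [-0.2, 0.2, -3.9]
gripper_width: 0.0161
```

Request:
apply_moves --deltas '[{"tx": 0,"ty": 0.0005,"tz": 0,"turn": 0,"gripper": 0.01},{"tx": 0,"ty": 0.0008,"tz": 0,"turn": 0,"gripper": 0.01},{"tx": 0,"ty": 0.0008,"tz": 0,"turn": 0,"gripper": 0.01}]'

```text
time_s: 10.95
tcp_pos: [0.5319, -0.1527, 0.1001]
eef_rot: [-90.0, -0.0, 78.2]
contact_force: [-0.7, 0.5, -4.1]
gripper_width: 0.0158
```

Request:
apply_moves --deltas '[{"tx": 0,"ty": 0.0004,"tz": 0,"turn": 0,"gripper": 0.01},{"tx": 0,"ty": 0.0004,"tz": 0,"turn": 0,"gripper": 0.01}]'

```text
time_s: 11.15
tcp_pos: [0.5318, -0.1527, 0.0998]
eef_rot: [-90.0, 0.0, 78.2]
contact_force: [-0.4, 0.8, -2.4]
gripper_width: 0.016
```

Request:
apply_moves --deltas '[{"tx": 0,"ty": 0.0004,"tz": 0,"turn": 0,"gripper": 0.01},{"tx": 0,"ty": 0.0004,"tz": 0,"turn": 0,"gripper": 0.01}]'

```text
time_s: 11.35
tcp_pos: [0.5319, -0.1527, 0.0998]
eef_rot: [-90.0, 0.0, 78.2]
contact_force: [-2.6, 1.5, 4.6]
gripper_width: 0.0162
```

The post dropped 9.8 mm from floor contact and the force now rises at the height expected for flange on hub. I hold briefly, then check with the cameras before turning the wheel.

Request:
apply_moves --deltas '[{"tx": 0,"ty": 0,"tz": 0,"turn": 0,"gripper": 0.01},{"tx": 0,"ty": 0,"tz": 0,"turn": 0,"gripper": 0.01},{"tx": 0,"ty": 0,"tz": 0,"turn": 0,"gripper": 0.01}]'

```text
time_s: 11.65
tcp_pos: [0.5319, -0.1527, 0.0998]
eef_rot: [-90.0, 0.0, 78.2]
contact_force: [-3.2, 3.2, 6.1]
gripper_width: 0.0157
```

```bash
python3 - <<'E'
from h import *
plan(.5308,-.1517,.0998,18.3)
p,d=capture("side");P=cloud("side",d);x,y,z=P[...,0],P[...,1],P[...,2]
hsv=cv2.cvtColor(p,cv2.COLOR_RGB2HSV).astype(int);h,sa,v=hsv[...,0],hsv[...,1],hsv[...,2]
m=(d>0)&(np.hypot(x-.533,y+.151)<.05)&(z>.05)&(z<.12)&(h>100)&(h<130)&(sa>110)
print(m.sum(),np.percentile(z[m],[5,25,50,75,95]).round(4))
cv2.imwrite('pics/c5.png',cv2.resize(p[120:250,220:350,::-1],None,fx=4,fy=4,interpolation=2))
E
```

```text
pos [ 0.5319 -0.1527  0.0998] rot [-90.02   0.    78.21] d tool [ 0.0008 -0.      0.0013] turn 1.0456 F [-3.25  3.23  6.13] M [ 0.849  1.276 -0.059] w 0.0157 t 11.65 j [  4.3  17.1 -25.4   0.  -47.5 -16.1]
145 [0.0668 0.0742 0.0768 0.0785 0.0797]
```

View pics/c5.png

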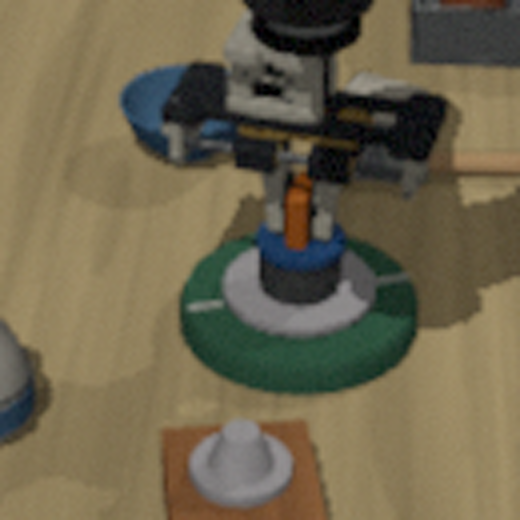

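The blue flange (crop pixel 300,245) sits flush on the dark hub, its top at about 78 mm as it should be. Next I turn the wheel clockwise to the index line.

Request:
apply_moves --deltas '[{"tx": 0,"ty": -0.0003,"tz": 0.0001,"turn": 0.04,"gripper": 0.01},{"tx": 0,"ty": -0.0003,"tz": 0.0002,"turn": 0.12,"gripper": 0.01},{"tx": 0,"ty": -0.0003,"tz": 0.0003,"turn": 0.2,"gripper": 0.01},{"tx": 0.0001,"ty": -0.0003,"tz": 0.0004,"turn": 0.28,"gripper": 0.01},{"tx": 0.0001,"ty": -0.0003,"tz": 0.0005,"turn": 0.36,"gripper": 0.01}]'

```text
time_s: 12.2
tcp_pos: [0.5317, -0.1526, 0.0998]
eef_rot: [-90.0, -0.0, 57.4]
contact_force: [-1.0, 0.5, 1.6]
gripper_width: 0.0156
```

```bash
python3 -c "
from h import *
plan(.5308,-.1517,.0998,18.3)"
```

```text
pos [ 0.5317 -0.1526  0.0998] rot [-9.004e+01 -1.000e-02  5.740e+01] d tool [ 0.0003 -0.      0.0012] turn 0.6825 F [-0.97  0.48  1.63] M [0.423 0.541 0.162] w 0.0156 t 12.2 j [  4.3  17.1 -25.4   0.  -47.5 -36.9]
```

Request:
apply_moves --deltas '[{"tx": 0,"ty": 0,"tz": 0.0002,"turn": 0.08,"gripper": 0.01},{"tx": 0.0001,"ty": 0,"tz": 0.0004,"turn": 0.16,"gripper": 0.01},{"tx": 0.0001,"ty": 0,"tz": 0.0005,"turn": 0.24,"gripper": 0.01},{"tx": 0.0002,"ty": 0,"tz": 0.0006,"turn": 0.32,"gripper": 0.01},{"tx": 0.0002,"ty": 0,"tz": 0.0007,"turn": 0.4,"gripper": 0.01}]'

```text
time_s: 12.7
tcp_pos: [0.5312, -0.1521, 0.0998]
eef_rot: [-90.0, -0.0, 34.5]
contact_force: [-0.5, 0.9, 1.7]
gripper_width: 0.016
```

```bash
python3 -c "
from h import *
plan(.5308,-.1517,.0998,18.3)"
```

```text
pos [ 0.5312 -0.1521  0.0998] rot [-9.004e+01 -2.000e-02  3.449e+01] d tool [-0.0001 -0.      0.0006] turn 0.2825 F [-0.51  0.88  1.72] M [0.252 0.426 0.151] w 0.016 t 12.7 j [  4.3  17.  -25.5   0.  -47.5 -59.9]
```

Request:
apply_moves --deltas '[{"tx": 0,"ty": 0,"tz": 0.0001,"turn": 0.08,"gripper": 0.01},{"tx": 0,"ty": 0,"tz": 0.0003,"turn": 0.16,"gripper": 0.01},{"tx": 0,"ty": 0,"tz": 0.0005,"turn": 0.24,"gripper": 0.01},{"tx": 0,"ty": 0,"tz": 0.0005,"turn": 0.283,"gripper": 0.01},{"tx": 0,"ty": 0,"tz": 0.0005,"turn": 0.283,"gripper": 0.01}]'

```text
time_s: 13.2
tcp_pos: [0.531, -0.1517, 0.0998]
eef_rot: [-90.0, -0.0, 18.4]
contact_force: [-1.2, 0.3, 1.5]
gripper_width: 0.016
```

```bash
python3 - <<'E'
from h import *
plan(.5308,-.1517,.0998,18.3)
s=r.get_state();p,d=capture("wrist");cv2.imwrite("pics/w5.png",p[:,:,::-1]);np.savez("w5.npz",p=p,d=d,pos=s["tcp_pos"],rot=s["eef_rot"])
E
```

```text
pos [ 0.531  -0.1517  0.0998] rot [-9.003e+01 -4.000e-02  1.842e+01] d tool [-0.0002 -0.      0.0001] turn 0.002 F [-1.2   0.28  1.48] M [-0.061  0.234 -0.048] w 0.016 t 13.2 j [  4.4  17.  -25.5   0.  -47.4 -76. ]
```

View pics/w5.png

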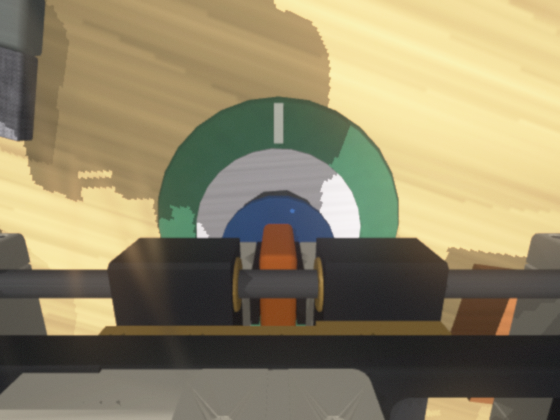

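The stripe at (278,123) is upright in the picture and in line with the orange grip at (278,270). Now a gentle press, then let go.

Request:
apply_moves --deltas '[{"tx": 0,"ty": 0.0004,"tz": 0,"turn": 0,"gripper": 0.01},{"tx": 0,"ty": 0.0004,"tz": 0,"turn": 0,"gripper": 0.01},{"tx": 0,"ty": 0.0001,"tz": 0,"turn": 0,"gripper": 0.01}]'

```text
time_s: 13.55
tcp_pos: [0.531, -0.1517, 0.0998]
eef_rot: [-90.0, -0.0, 18.5]
contact_force: [1.1, -0.8, -0.1]
gripper_width: 0.0157
```

Request:
apply_moves --deltas '[{"tx": 0,"ty": 0,"tz": 0,"turn": 0,"gripper": 0.02},{"tx": 0,"ty": 0,"tz": 0,"turn": 0,"gripper": 0.03},{"tx": 0,"ty": 0,"tz": 0,"turn": 0,"gripper": 0.045},{"tx": 0,"ty": 0,"tz": 0,"turn": 0,"gripper": 0.05},{"tx": 0,"ty": 0,"tz": 0,"turn": 0,"gripper": 0.05}]'

```text
time_s: 14.05
tcp_pos: [0.5306, -0.1515, 0.0994]
eef_rot: [-90.0, 0.0, 18.4]
contact_force: [-0.2, -0.2, -0.4]
gripper_width: 0.0458
```

Request:
apply_moves --deltas '[{"tx": 0,"ty": -0.01,"tz": 0,"turn": 0,"gripper": 0.05},{"tx": 0,"ty": -0.03,"tz": 0,"turn": 0,"gripper": 0.05},{"tx": 0,"ty": -0.06,"tz": 0,"turn": 0,"gripper": 0.05},{"tx": 0,"ty": -0.095,"tz": 0,"turn": 0,"gripper": 0.05},{"tx": 0,"ty": -0.12,"tz": 0,"turn": 0,"gripper": 0.05}]'

```text
time_s: 14.55
tcp_pos: [0.5311, -0.1517, 0.2227]
eef_rot: [-90.1, -0.1, 18.5]
contact_force: [-0.8, -0.4, -0.3]
gripper_width: 0.0497
```

Request:
apply_moves --deltas '[{"tx": 0.035,"ty": 0,"tz": 0,"turn": 0,"gripper": 0.05},{"tx": 0.07,"ty": 0,"tz": 0,"turn": 0,"gripper": 0.05},{"tx": 0.07,"ty": 0,"tz": 0,"turn": 0,"gripper": 0.05},{"tx": 0.07,"ty": 0,"tz": 0,"turn": 0,"gripper": 0.05}]'

```text
time_s: 14.95
tcp_pos: [0.5972, -0.1291, 0.2195]
eef_rot: [-90.0, 0.0, 18.5]
contact_force: [-0.2, -0.3, -0.1]
gripper_width: 0.0497
```

```bash
python3 - <<'E'
from h import *
plan(.5308,-.1517,.0998,18.3)
s=r.get_state();p,d=capture("wrist");cv2.imwrite("pics/w6.png",p[:,:,::-1])
P=cloud("wrist",d,(s["tcp_pos"],s["eef_rot"]));x,y,z=P[...,0],P[...,1],P[...,2]
hsv=cv2.cvtColor(p,cv2.COLOR_RGB2HSV).astype(int);h,sa,v=hsv[...,0],hsv[...,1],hsv[...,2]
near=(d>0)&(np.hypot(x-.533,y+.151)<.06);f=lambda q:(q[:,:2]*1000).astype(np.float32)
t=near&(abs(z-.124)<.006)&(h<25)&(sa>120);q=P[t];print("top",len(q),cv2.minAreaRect(f(q)),np.percentile(q[:,2],[10,50,90]))
t=near&(abs(z-.078)<.004)&(h>95)&(h<135)&(sa>100);q=P[t];print("fl",len(q),cv2.minEnclosingCircle(f(q)),np.percentile(q[:,2],[10,50,90]))
A=np.c_[q[:,:2]-q[:,:2].mean(0),np.ones(len(q))];print("tilt",np.linalg.lstsq(A,q[:,2],rcond=None)[0])
rr=np.hypot(x-.5327,y+.151);g=near|((d>0)&(rr<.092));w=g&(abs(z-.026)<.005)&(sa<60)&(v>110)&(rr>.066)&(rr<.086)
p2,d2=capture("top");cv2.imwrite("pics/t6.png",cv2.resize(p2[150:290,150:450,::-1],None,fx=2.6,fy=2.6,interpolation=2))
E
```

```text
pos [ 0.5972 -0.1291  0.2195] rot [-8.999e+01  4.000e-02  1.847e+01] d tool [-0.0701  0.1197 -0.0004] turn 0.0029 F [-0.24 -0.3  -0.08] M [-0.03   0.05  -0.002] w 0.0497 t 14.95 j [  6.1  15.5  -9.7  -0.  -64.8 -77.6]
top 989 ((531.564453125, -151.28982543945312), (37.6309700012207, 13.763202667236328), 18.719263076782227) [0.12305547 0.12402352 0.12491847]
fl 3077 ((531.3922729492188, -151.08262634277344), 32.95090866088867) [0.07722847 0.07817962 0.07906502]
tilt [-0.00071694 -0.00103368  0.07816596]
```

View pics/w6.png

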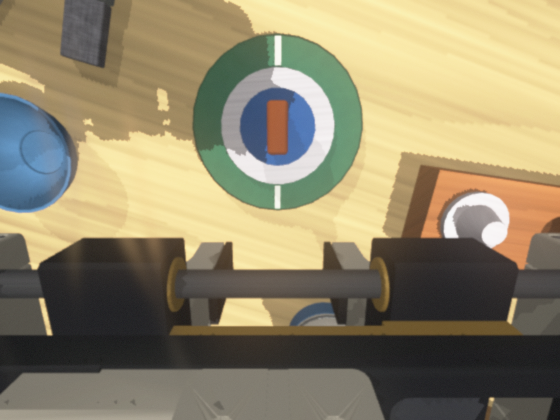

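View pics/t6.png

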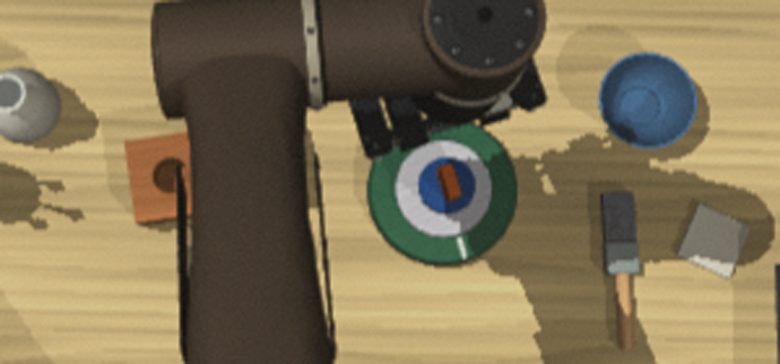

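In the wrist view the grip at (278,127) lies on the line between the stripes at (278,50) and (278,197). The flats measure 18.7°, the index line about 18.3°, and the flange top is at 78.2 mm and level. The gripper is clear, so I hand in.

```bash
python3 -c "
from plant import r
print(r.close_job())"
```

```text
the job is handed in; nothing more can be done
None
```

The post is fitted to the banding wheel, turned to the index line and let go. I handed the job in at about 15 s of the 67 s allowed. `close_job` reports no verdict, so the result below rests on my own checks.

**What I did**
- **Pick-up:** I took the post out of the block and lowered it into the hub, about 12° short of the slot. The wrist camera had shown the slot down the bore beforehand.
- **Feeling for the slot:** the tongue met the bore's floor under light pressure, about 5–6 N. I then turned the post anticlockwise until it went in at 78°, about 60° off the index line.
- **Seating:** it dropped 9.8 mm until the flange stopped on the hub. I held it there for over 0.3 s and checked it with the side camera before turning the wheel.
- **Turning:** I turned the wheel clockwise with the post to the index line. The final press was very gentle (the force reading was about 0 N at its end). Then I opened the jaws, lifted clear and backed off.

**Last checks**
- **Flats:** at 18.7°, with the index line at about 18.3°.
- **Flange:** top at 78.2 mm, where fully home is 78 mm. It is level to about 0.001 rad.
- **Centring:** within about 1.5 mm of the hub centre by the wrist camera.
- **Contact:** the tool force is near zero, and the robot touches nothing.
- **Bystanders:** those in the last pictures looked unmoved; I did not measure them. The arm hid part of the top view.

**Disagreements**
- **Hub position:** the fixed cameras put the hub centre up to 3–4 mm away from the wrist camera in y. I used the wrist value, and the post went in with no noticeable sideways force.
- **Index line angle:** it comes from the fixed cameras. My automatic stripe fit in the wrist images failed, but the last wrist pictures agree with it by eye.

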